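# Slide the burnishing slab home under the gum pump

## Task

Slide the granite slab over the cutting mat, without lifting it, until one long side lies flush along the aluminium rail and its end is pushed up against the steel foot of the end stop, holding the little sprung nose in; the slab is then under the spout. Then press the pump head of the bottle all the way down and let it come back up, leaving the slab in place. Push and press gently, do not pump before the slab is there, and leave the other things on the bench alone.

Things in the scene. Friction and masses are not known exactly. Their poses are not given: they have to be found in the camera images.
- slab: Loose grey granite slab, 100 mm (its x) by 150 mm (its y) by 22 mm thick, about 0.85 kg (0.7 to 1.05), lying flat; too wide to grasp, so it must be pushed. Sliding it takes about 3.5 to 7.5 N, briefly up to 13 N as it starts or turns. Origin: centre of its underside.
- rail: Straight aluminium rail fixed to the bench, 16 mm wide (its x), 20 mm high. Origin: on its centre line at the bench surface. It runs along its y from y = -170 mm to y = +270 mm. The slab belongs on its -x side (towards the robot), with one 150 mm side against the face at x = -8 mm, so that the slab's centre ends at x = -58 mm in the rail's frame.
- endstop: Grey end-stop housing, 46 mm (x) by 75 mm (y) by 30 mm high, fixed before the rail's -y end and parallel to it; origin: centre of its underside. A steel arm leaves it along +y and ends in a clamped steel foot, 44 mm wide, 22 mm high, for the slab's 100 mm end. The foot's face lies anywhere from 94 to 144 mm in +y from this origin: it differs every time and is not reported.
- stem_root (a point): Where the end stop's steel arm leaves the housing, 13 mm above the bench. In the middle of the foot at the arm's far end, a black sprung nose (14 mm across) sticks out 6 mm towards the slab. It yields to 1 to 2.2 N until the slab meets the rigid foot; then the resistance rises sharply. The slab's friction keeps the nose in once let go.
- dispenser: White pump bottle, 72 mm across, 158 mm high to the neck's top, fixed on a dark steel foot plate just behind the rail (+x side). Origin: centre of its underside. The black pump head stands on top and moves with the joint pump; its spout reaches out over the rail towards the robot.
- pump_top (a point): Centre of the flat top of the black pump head (a disc 42 mm across), 192 mm above the bench when up; moves down with the head.
- spout (a point): Point under the spout's mouth, about 160 mm above the bench, 92 mm from the bottle's axis towards the robot. The slab is to lie below it.
- pump (a joint): How far the pump head is pushed down, m: 0 up, 0.014 fully down. Sprung: about 3 N starts it, 9 N takes it fully down, then it is rigid; it comes back up by itself.
- jar: Bystander: loose glue jar, 56 mm across, 65 mm high, standing in front of the end stop, towards the robot. Origin: centre of its underside.
- spool: Bystander: loose cone of thread, 60 mm across, 90 mm high, standing to the left of the slab. Origin: centre of its underside.
- mallet: Bystander: loose mallet lying along x, 200 mm long, at the right. Origin: in the lying handle, on the bench.
- dye: Bystander: loose amber dye bottle, 50 mm across, 110 mm high, behind the end stop. Origin: centre of its underside.
- weight: Bystander: loose dark steel weight, 60 by 100 by 30 mm, behind the rail to the left of the pump bottle. Origin: centre of its underside.
- awl: Bystander: loose awl with a wooden handle, 130 mm long, lying to the left of the slab, towards the robot. Origin: in the lying handle, on the bench.
Not all that is in view belongs to the job. What is shaped like the slab but orange or red is not meant.

How it is judged:
By the outcome, as a careful person would: the job done as asked, in the order asked, and still so for the second after the job is handed in, with the robot touching nothing.
It also fails if it takes over 58 s, if anything falls off the work surface, if the arm or the gripper's body presses on something with over 40 N, if the wrist force passes 120 N, or if a joint passes its speed limit or range.

## Robot

A 6-joint arm with a two-finger parallel gripper is mounted at the origin on the work surface. World frame = base frame: x ahead of the robot, y to its left, z up, the work surface at z = 0. Lengths are in m, angles in rad, forces in N, time in s.
With the tool pointing down it reaches from about 0.3 to 0.775 m from the base axis. Payload 14.6 kg.
Tool frame: the origin (TCP) lies at the very end of the fingers, on their centre line; the grasp point (between the pads) lies 19 mm behind it; z points along the fingers, y is the line along which they close (so a half turn about z gives the same grasp; the last joint's range is limited). The gripper opens to 94 mm and grips with 3 to 60 N. Pads are 16 mm wide; open, the fingers measure 119 mm over their backs; the gripper's body (75 mm by 177 mm) begins 78 mm behind the grasp point.
Start: joints at [-1.226, 0.3, 1.521, -0, 1.321, -0.067], TCP at [0.22, -0.504, 0.205] pointing down, gripper open.
Joint ranges: [-3.03, 3.03], [-0.79, 2.21], [0.23, 2.52], [-1.04, 4.18], [0, 3.07], [-2.55, 2.55]. Speed limits (rad/s): [2.22, 2.22, 2.57, 3.14, 3.14, 3.14].

## Interface

Orientations are given as [roll, pitch, yaw] about the fixed x, y, z axes, in that order (R = Rz(yaw) Ry(pitch) Rx(roll)).
In Python, from station import ctrl gives the robot as it stands.
- The arm moves only by the tool move_arm, never from a script. Its argument "increments" is a list of rows, each a list of 7 numbers: the opening, from 0 (shut) to 1 (fully open), then the shift along the tool's x, y, z in units of 50 mm (1.0 is 50 mm), then the turn, a rotation vector about the tool's x, y, z in rad. In form: [[claw, tx, ty, tz, rx, ry, rz], ...]. A call has 1 to 20 rows; each row shifts and turns the commanded pose from where the row before left it, along the tool's axes as they then stand; what a row does not reach is not made up. A row lasts 1/10 s, in which the tool goes at most 50 mm and 8.59 degrees, less where a joint would pass 70% of its speed; a pose out of reach is approached as far as the arm can. A call is refused whole if a number of a shift passes 1 or a number of a turn 0.15, either way. A call with a gripper value outside its range is refused whole. The fingers move at their own pace and stop on an object; "force" is the grip in N (left out, the last holds). Time passes only in rows, so rows that do not move let the fingers close. It gives the time, the measured TCP pose, the force, the opening and the grip force at its end, in the units of the state.
- ctrl.get_obs(): the state, without advancing time (a new reading comes with each control period).
- ctrl.camera(name): name is "scene" or "top" or "wrist"; returns a dict with "color" (384x512x3 uint8, blue, green, red), "K" (3x3 intrinsics, pixels), "distortion" ([k1, k2, p1, p2, k3] as OpenCV has them; the pictures are not rectified), "pose" (4x4, takes a point from camera to world coordinates); the wrist camera has in their place "tool_from_camera" (4x4, takes a point from camera to tool coordinates, whose origin is the TCP and whose axes are the flange's). Camera axes: x right, y down, z forward; pixel columns grow to the right and rows downward; lengths in m; the calibration is good to about 2 mm. A picture is of the moment at which its call begins: read the wrist's pose just before it. There is no depth.
- ctrl.hand_in(): hands the job in; it is judged then, once.
Trained networks look in a picture, given as the dict that the camera call returned (one of the last four; its "shot" number tells which), for a name from the list of things; names that differ only in an ending like _2 or _b are one class to them, and where a whole thing is asked for, a point or a joint stands for the part that bears it (a point fixed in the world has none). Each returns a list of dicts, best first, with "conf" (0 to 1); they miss things now and then, are a little off and sometimes report something else, mostly with a low value. They report only what shows in the picture. A call takes as long as a camera call. They do not tell look-alikes from the thing itself.
- ctrl.cut_out(name, picture): "mask" (384x512 bool, what is visible of it) and "centre" ([row, column] in pixels, amid what is visible of it).
The state is a dict: "time_s": time; "qpos": joint angles; "joint_vel": joint speeds; "tau": joint torques, N m; "ee_pos": TCP position; "eef_rot": TCP orientation; "force": force on the tool from outside, world axes, zero at the start; "moment": the same for the moment, N m; "grip_width": finger opening in m; "grip_force": force on a finger pad.
Only numpy, scipy, OpenCV 4.12 (cv2) and the standard library are available. Lean on these libraries where they do the work, as an engineer would, in place of code of your own. Each camera call takes 0.05 s, during which the arm holds its last target. There are 200 camera calls.

## Working session

There is one attempt and no reset: what is moved stays moved. The work goes in short steps, Python scripts to look and compute and a tool call to move; the robot and the scene stay as the last step left them, time stands still between calls to the robot, and variables do not carry over. Pictures are saved under pics/ and viewed, at most 10 in all, crops included, and the job is handed in when it is done.

Besides the shell and the picture viewer there is one more tool, called after "Request:" by a JSON object that holds its "api" and its "payload". move_arm: Moves the arm, as the interface text tells. Its arguments: {"type":"object","properties":{"increments":{"type":"array","items":{"type":"array","items":{"type":"number"}}},"force":{"type":"number"}},"required":["increments"]}

```bash
mkdir -p pics; cat > h.py <<'E'
import numpy as np, cv2
from station import ctrl
def toworld(pic,px,z,pose=None):
    T=np.array(pic["pose"] if pose is None else pose)
    u=cv2.undistortPoints(np.array(px,float).reshape(-1,1,2),np.array(pic["K"]),np.array(pic["distortion"])).reshape(-1,2)
    d=np.c_[u,np.ones(len(u))]@T[:3,:3].T; o=T[:3,3]
    return o+d*((z-o[2])/d[:,2])[:,None]
def topix(pic,P):
    T=np.linalg.inv(np.array(pic["pose"]))
    return cv2.projectPoints(np.array(P,float).reshape(-1,1,3),cv2.Rodrigues(T[:3,:3])[0],T[:3,3],np.array(pic["K"]),np.array(pic["distortion"]))[0].reshape(-1,2)
E
python3 - <<'E'
from h import *
for n in("top","scene"):
    p=ctrl.camera(n); cv2.imwrite(f"pics/{n}0.png",cv2.resize(p["color"],(768,576)))
    print(n,np.round(p["pose"],3).tolist())
    for k,z in dict(slab=.022,rail=.02,endstop=.03,jar=.03,spool=.045,mallet=.01,dye=.05,weight=.03,awl=.01,dispenser=.1,pump_top=.192).items():
        for r in ctrl.cut_out(k,p)[:2]:
            c=cv2.findContours(r["mask"].astype(np.uint8),0,2)[0]; c=max(c,key=cv2.contourArea)
            w=toworld(p,c[:,0],z)[:,:2]; b=cv2.minAreaRect((w*1000).astype(np.float32))
            print(k,round(r["conf"],2),np.round(r["centre"]).tolist(),[np.round(x,1) for x in b])
print(ctrl.get_obs())
E
```

```text
top [[0.009, -0.993, 0.117, 0.349], [-1.0, -0.01, -0.004, -0.033], [0.005, -0.117, -0.993, 1.47], [0.0, 0.0, 0.0, 1.0]]
slab 0.79 [200.0, 227.0] [array([483.3,  82.1]), array([151.7, 101.8]), np.float64(81.9)]
slab 0.74 [255.0, 135.0] [array([277.7, 393. ]), array([159.6, 102.1]), np.float64(88.6)]
rail 0.92 [166.0, 247.0] [array([599.3,  40.6]), array([ 19. , 331.9]), np.float64(7.0)]
rail 0.24 [139.0, 284.0] [array([ 672.4, -121.9]), array([123.8,  39.4]), np.float64(0.0)]
endstop 0.88 [173.0, 324.0] [array([ 575.3, -256.4]), array([ 49.4, 148.5]), np.float64(7.8)]
endstop 0.16 [142.0, 223.0] [array([679.8,  92. ]), array([100.2,  64.3]), np.float64(87.6)]
jar 0.5 [228.0, 293.0] [array([ 394.8, -165.5]), array([48.4, 55.6]), np.float64(0.5)]
spool 0.69 [164.0, 250.0] [array([594.3,  37.5]), array([ 22.2, 330.4]), np.float64(7.0)]
spool 0.5 [188.0, 132.0] [array([511.2, 398.9]), array([52.5, 71.4]), np.float64(0.5)]
mallet 0.6 [213.0, 382.0] [array([ 409.2, -451.1]), array([ 81.8, 197.2]), np.float64(77.5)]
dye 0.69 [122.0, 321.0] [array([ 757.1, -254.3]), array([58.2, 53.8]), np.fl
[... 1950 characters left out ...]
(59.6)]
{'time_s': 1.2, 'qpos': array([-1.22561127e+00,  2.99908233e-01,  1.52097234e+00,  7.45929121e-06,
        1.32068634e+00, -6.66289794e-02]), 'joint_vel': array([-5.17679329e-05, -1.33034253e-03,  4.25246185e-06, -2.89283410e-04,
        1.18252987e-03, -6.78921602e-04]), 'tau': array([-8.42092049e-04, -5.31668222e+01, -3.52919805e+01,  7.07495841e-02,
        2.11952365e-02,  1.82898714e-05]), 'ee_pos': array([ 0.22013617, -0.5040299 ,  0.20545278]), 'eef_rot': array([ 3.14156649e+00, -5.49753366e-06,  4.11812188e-01]), 'force': array([-0.54138005, -0.36076302, -0.85952397]), 'moment': array([0.0047504 , 0.03827685, 0.02412523]), 'grip_force': 0.0, 'grip_width': 0.09417968984057674}
```

View pics/top0.png

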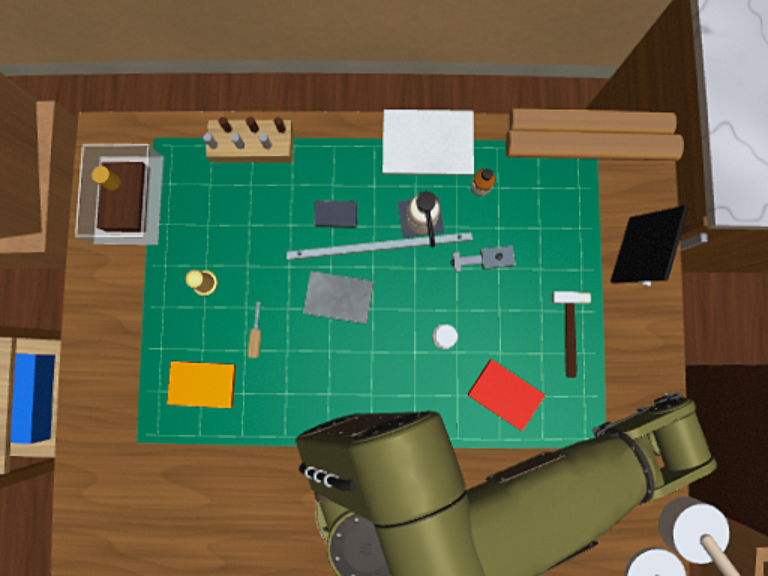

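View pics/scene0.png

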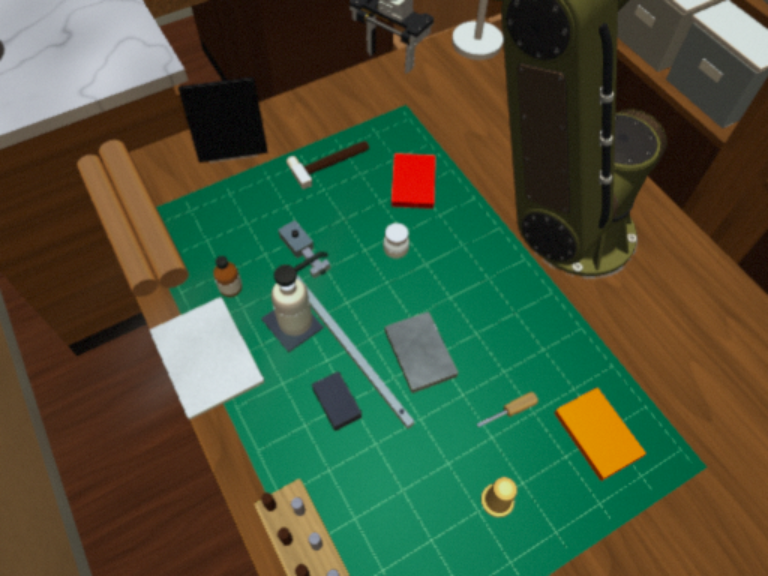

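Top view (px in the 768-wide picture): the granite slab is at (338,297), the rail runs from (290,255) to (470,237), the foot is at (457,262) and the pump head at (426,202). The orange and red slabs are look-alikes. Next I'll measure these more precisely in the rail frame.

```bash
python3 - <<'E'
from h import *
p=ctrl.camera("top")
def cont(k,z,i=0):
    m=ctrl.cut_out(k,p)[i]["mask"].astype(np.uint8)
    c=max(cv2.findContours(m,0,1)[0],key=cv2.contourArea)[:,0]
    return toworld(p,c,z)[:,:2]
r=cont("rail",.02); b=cv2.minAreaRect((r*1000).astype(np.float32)); 
d=cv2.fitLine((r*1000).astype(np.float32),cv2.DIST_HUBER,0,.01,.01).ravel(); v=d[:2]*np.sign(d[1]); print("line",d)
ex=np.array([v[1],-v[0]]); c0=d[2:]
t=(r*1000-c0)@v; s=(r*1000-c0)@ex; print("rail t",t.min(),t.max(),"s",np.percentile(s,[2,50,98]), "yaw",np.degrees(np.arctan2(ex[1],ex[0])))
org=c0+v*(t.max()-270); print("origin from left end",org, "right end implied t",t.min())
f=lambda w:np.round(np.c_[(w*1000-org)@ex,(w*1000-org)@v],1)
for k,z in(("slab",.022),("endstop",.025)):
    q=cont(k,z); bb=cv2.boxPoints(cv2.minAreaRect((q*1000).astype(np.float32)))
    print(k,f(bb/1000).tolist()); 
    if k=="endstop":
        e=f(q); print("max y",e[e[:,1].argmax()],"min y",e[:,1].min())
print("head top", toworld(p,[[284,134.7]],.192), f(toworld(p,[[284,134.7]],.192)[:,:2]))
ps=ctrl.camera("scene"); print("head scene",toworld(ps,[[190.7,183.3]],.192))
cv2.imwrite("pics/z1.png",cv2.resize(p["color"][115:225,185:355],None,fx=4.6,fy=4.6,interpolation=cv2.INTER_CUBIC))
E
```

```text
Traceback (most recent call last):
IndexError: list index out of range
```

```bash
cat > m.py <<'E'
from h import *
p=ctrl.camera("top")
def cont(k,z):
    global p
    for i in range(6):
        rs=[r for r in ctrl.cut_out(k,p) if r["conf"]>.5]
        if k=="slab": rs=[r for r in rs if np.ptp(p["color"][r["mask"]].mean(0))<40]
        if k=="rail": rs=[r for r in rs if r["mask"].sum()>300]
        if rs: break
        p=ctrl.camera("top")
    c=max(cv2.findContours(rs[0]["mask"].astype(np.uint8),0,1)[0],key=cv2.contourArea)[:,0]
    return toworld(p,c,z)[:,:2]
r=cont("rail",.02)
d=cv2.fitLine((r*1000).astype(np.float32),cv2.DIST_HUBER,0,.01,.01).ravel(); v=d[:2]*np.sign(d[1]); print("line",d)
ex=np.array([v[1],-v[0]]); c0=d[2:]
t=(r*1000-c0)@v; s=(r*1000-c0)@ex; print("rail t",t.min(),t.max(),"s",np.percentile(s,[2,50,98]), "yaw",np.degrees(np.arctan2(ex[1],ex[0])))
org=c0+v*(t.max()-270); print("origin from left end",org)
f=lambda w:np.round(np.c_[(w*1000-org)@ex,(w*1000-org)@v],1)
for k,z in(("slab",.022),("endstop",.025)):
    q=cont(k,z); bb=cv2.boxPoints(cv2.minAreaRect((q*1000).astype(np.float32)))
    print(k,f(bb/1000).tolist(),cv2.minAreaRect((q*1000).astype(np.float32))); 
    if k=="endstop":
        e=f(q); print("max y",e[e[:,1].argmax()],"min y",e[:,1].min())
print("head top", toworld(p,[[284,134.7]],.192), f(toworld(p,[[284,134.7]],.192)[:,:2]))
ps=ctrl.camera("scene"); print("head scene",toworld(ps,[[190.7,183.3]],.192))
cv2.imwrite("pics/z1.png",cv2.resize(p["color"][115:225,185:355],None,fx=4.6,fy=4.6,interpolation=cv2.INTER_CUBIC))
E
python3 m.py
```

```text
line [ 1.1833112e-01 -9.9297416e-01  5.9942371e+02  2.9458658e+01]
rail t -154.83513727516709 177.37729560974705 s [-7.98198262 -0.03797215 10.11225872] yaw 6.795797
origin from left end [610.38385435 -62.51329407]
slab [[-182.0, 100.4], [-82.1, 70.3], [-37.6, 217.9], [-137.5, 248.0]] ((482.53887939453125, 82.54692840576172), (154.1450653076172, 104.3456802368164), 80.00987243652344)
endstop [[-68.6, -120.9], [-83.4, -259.1], [-37.2, -264.1], [-22.4, -125.9]] ((580.6077270507812, -259.9313049316406), (46.50104522705078, 138.96658325195312), 0.684110164642334)
max y [ -65.  -121.3] min y -262.5
head top [[ 0.67000216 -0.11293588  0.192     ]] [[ 53.2 -57.1]]
head scene [[ 0.67571604 -0.11011616  0.192     ]]
```

View pics/z1.png

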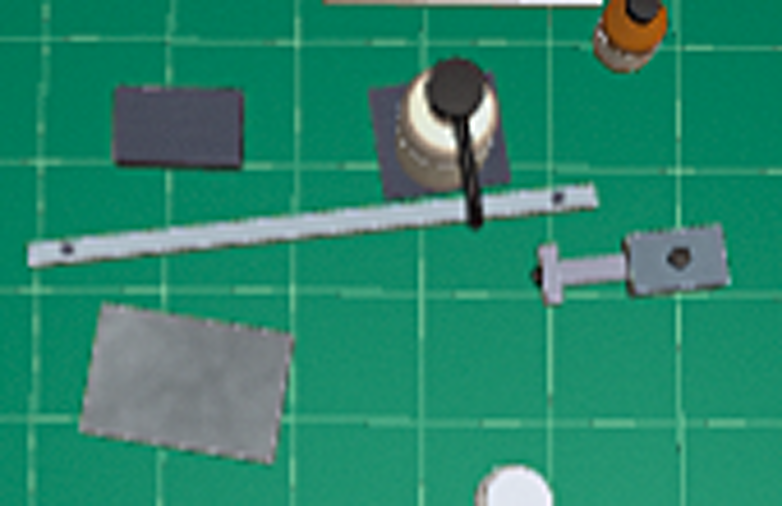

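```bash
python3 - <<'E'
from h import *
p=ctrl.camera("top")
g=lambda a:(np.array(a,float)+.5)/4.6-.5+[185,115]
w=lambda a,z:toworld(p,g(a),z)[:,:2]*1000
s=w([(102,303),(293,336),(272,463),(80,431)],.022); print("slab",s.round(1).tolist(),s.mean(0), np.degrees(np.arctan2(*(s[1]-s[0])[::-1])))
r=w([(28,243),(594,185),(30,268),(598,206)],.02); print("rail",r.round(1).tolist())
v=(r[0]-r[1]+r[2]-r[3]);v/=np.hypot(*v);ex=np.array([v[1],-v[0]]);o=(r[0]+r[2])/2-270*v
print("yaw",np.degrees(np.arctan2(ex[1],ex[0])),"org",o)
f=lambda q:np.round(np.c_[(q-o)@ex,(q-o)@v],1).tolist()
print("railF",f(r)); print("slabF",f(s),f(s.mean(0)[None]))
print("foot",f(w([(540,243),(549,303)],.022)),"nose",f(w([(535,275)],.013)),"spout",f(w([(476,222)],.165)),"head",f(w([(455,88)],.192)),w([(455,88)],.192), "bottle base plate",f(w([(370,90),(385,200),(511,180),(497,72)],.005)))
jar=w([(517,490)],.065); print("jar",f(jar)); print("weight",f(w([(113,160),(242,165)],.03)))
E
```

```text
slab [[544.8, 148.2], [520.8, 1.5], [423.7, 16.2], [446.5, 162.6]] [483.98076787  82.11191354] -99.2910421835718
rail [[591.2, 206.7], [641.1, -229.9], [571.7, 204.6], [624.7, -232.9]]
yaw 6.710372259558284 org [613.0280844  -62.47850409]
railF [[9.8, 269.9], [8.4, -169.5], [-9.8, 270.1], [-8.4, -170.6]]
slabF [[-43.1, 217.2], [-84.1, 74.3], [-178.8, 100.3], [-139.1, 243.0]] [[-111.3, 158.7]]
foot [[-32.7, -122.1], [-79.7, -123.4]] nose [[-55.8, -116.4]] spout [[-35.7, -61.6]] head [[53.9, -55.6]] [[ 673.09349065 -111.42107071]] bottle base plate [[105.2, -5.9], [16.6, -8.0], [21.9, -107.7], [109.1, -107.0]]
jar [[-220.3, -77.9]]
weight [[65.3, 197.7], [50.7, 99.4]]
```

Phase 1 pushes with the two open fingers against the slab's near long side, turning it while it moves to the rail. First the approach.

Request:
{"api": "move_arm", "payload": {"increments": [[1,0.519,-0.588,0,0,0,0],[1,0.519,-0.588,0,0,0,0],[1,0.519,-0.588,0,0,0,0],[1,0.519,-0.588,0,0,0,0],[1,0.519,-0.588,0,0,0,0],[1,0.519,-0.588,0,0,0,0],[1,0.519,-0.588,0,0,0,0],[1,0.519,-0.588,0,0,0,0],[1,0.519,-0.588,0,0,0,0],[1,0.519,-0.588,0,0,0,0],[1,0.519,-0.588,0,0,0,0],[1,0.519,-0.588,0,0,0,0],[1,0.519,-0.588,0,0,0,0],[1,0.519,-0.588,0,0,0,0],[1,0.519,-0.588,0,0,0,0],[1,0.519,-0.588,0,0,0,0],[1,0,0,0,0,0,0.143],[1,0,0,0,0,0,0.143],[1,0,0,0,0,0,0.143],[1,0,0,0,0,0,0.143]]}}

```text
time_s: 3.6
ee_pos: [0.4123, 0.0934, 0.2055]
eef_rot: [-3.142, -0.0, -0.166]
force: [-0.6, 1.2, -0.6]
grip_width: 0.0939
grip_force: 0.0
```

Request:
{"api": "move_arm", "payload": {"increments": [[1,0,0,0.6,0,0,0],[1,0,0,0.7,0,0,0],[1,0,0,0.7,0,0,0],[1,0,0,0.7,0,0,0],[1,0,0,0.6,0,0,0],[1,0,0,0.4,0,0,0],[1,0,0,0.2,0,0,0],[1,0,0,0,0,0,0],[1,0,0,0,0,0,0]]}}

```text
time_s: 4.5
ee_pos: [0.4129, 0.0933, 0.0112]
eef_rot: [-3.141, -0.001, -0.16]
force: [0.4, 0.6, 0.8]
grip_width: 0.0942
grip_force: 0.0
```

```bash
python3 - <<'E'
from h import *
p=ctrl.camera("scene");cv2.imwrite("pics/s2.png",cv2.resize(p["color"][150:320,170:400],None,fx=3.4,fy=3.4))
E
```

```text
(no output)
```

View pics/s2.png

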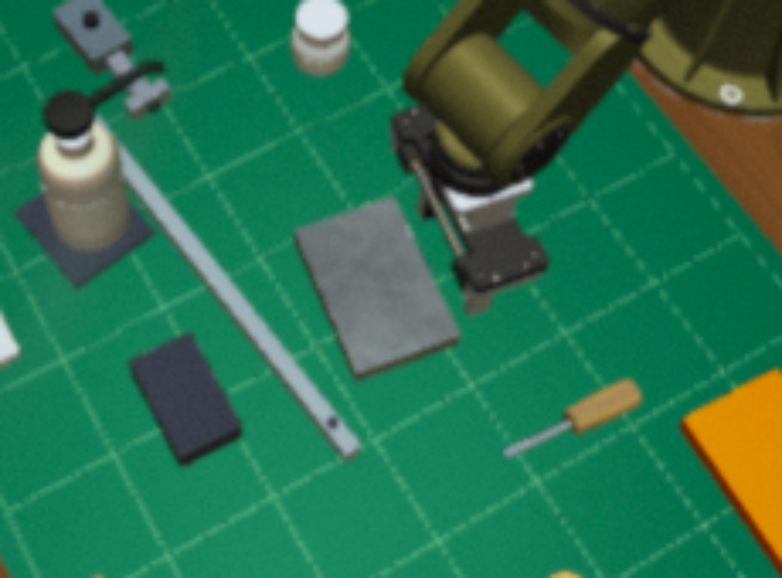

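Request:
{"api": "move_arm", "payload": {"increments": [[1,0.06,0,0,0,0,0],[1,0.06,0,0,0,0,0],[1,0.06,0,0,0,0,0],[1,0.06,0,0,0,0,0],[1,0.04,0,0,0,0,0],[1,0.04,0,0,0,0,0],[1,0.04,0,0,0,0,-0.014],[1,0.04,0,0,0,0,-0.014],[1,0.04,0,0,0,0,-0.014],[1,0.04,0,0,0,0,-0.014],[1,0.04,0,0,0,0,-0.014],[1,0.04,0,0,0,0,-0.014]]}}

```text
time_s: 5.75
ee_pos: [0.4393, 0.089, 0.0102]
eef_rot: [3.141, 0.002, -0.075]
force: [-5.6, -2.3, 4.0]
grip_width: 0.0941
grip_force: 2.7
```

Request:
{"api": "move_arm", "payload": {"increments": [[1,0.04,0,0,0,0,-0.014],[1,0.04,0,0,0,0,-0.014],[1,0.04,0,0,0,0,-0.014],[1,0.04,0,0,0,0,-0.014],[1,0.04,0,0,0,0,-0.014],[1,0.04,0,0,0,0,-0.014],[1,0.04,0,0,0,0,-0.014],[1,0.04,0,0,0,0,-0.014],[1,0.04,0,0,0,0,-0.014],[1,0.04,0,0,0,0,-0.014],[1,0.04,0,0,0,0,-0.014],[1,0.04,0,0,0,0,-0.014],[1,0.04,0,0,0,0,-0.014],[1,0,0,0,0,0,-0.006]]}}

```text
time_s: 7.15
ee_pos: [0.4657, 0.0891, 0.0102]
eef_rot: [3.141, 0.001, 0.112]
force: [-4.0, -2.9, 1.9]
grip_width: 0.0941
grip_force: 2.1
```

```bash
python3 - <<'E'
from h import *
p=ctrl.camera("scene");cv2.imwrite("pics/s3.png",cv2.resize(p["color"][150:320,170:400],None,fx=3.4,fy=3.4)); o=ctrl.get_obs(); print(o["ee_pos"],o["eef_rot"],o["force"])
E
```

```text
[0.46565274 0.08915852 0.01021362] [3.14136086e+00 1.06175966e-03 1.12493696e-01] [-1.79053981 -1.33609954  0.27474911]
```

View pics/s3.png

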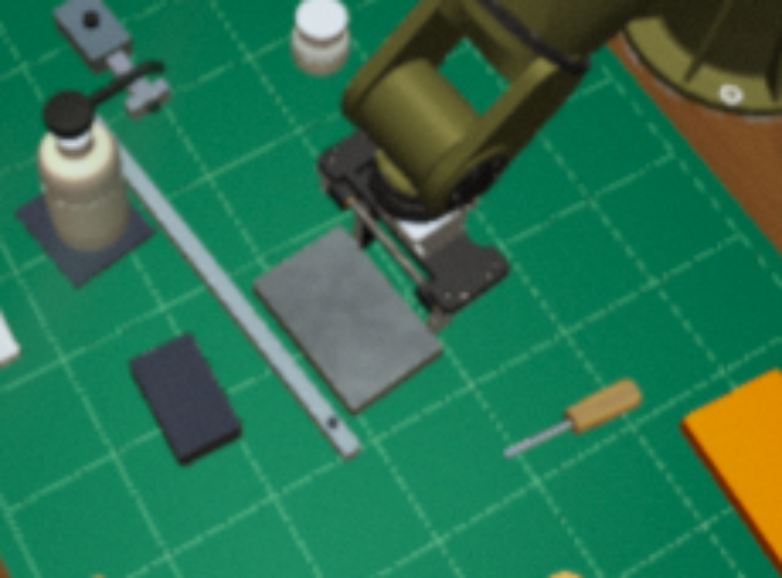

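The slab is now nearly parallel to the rail, about 12 mm away from it. I'll close the gap slowly.

Request:
{"api": "move_arm", "payload": {"increments": [[1,0.03,0,0,0,0,0],[1,0.03,0,0,0,0,0],[1,0.03,0,0,0,0,-0.005],[1,0.03,0,0,0,0,0],[1,0.03,0,0,0,0,0],[1,0.02,0,0,0,0,0],[1,0.02,0,0,0,0,0]]}}

```text
time_s: 7.9
ee_pos: [0.4755, 0.0905, 0.0104]
eef_rot: [-3.142, 0.0, 0.117]
force: [-3.1, -0.8, -2.1]
grip_width: 0.0942
grip_force: 1.4
```

Request:
{"api": "move_arm", "payload": {"increments": [[1,0.014,0,0,0,0,0],[1,0.014,0,0,0,0,0]]}}

```text
time_s: 8.1
ee_pos: [0.4769, 0.0907, 0.0104]
eef_rot: [3.142, 0.0, 0.117]
force: [-2.8, -0.7, -2.2]
grip_width: 0.0938
grip_force: 1.4
```

Request:
{"api": "move_arm", "payload": {"increments": [[1,0.014,0,0,0,0,0],[1,0.014,0,0,0,0,0]]}}

```text
time_s: 8.3
ee_pos: [0.4783, 0.0908, 0.0105]
eef_rot: [-3.142, 0.0, 0.117]
force: [-4.1, -0.7, -2.2]
grip_width: 0.094
grip_force: 1.4
```

Request:
{"api": "move_arm", "payload": {"increments": [[1,0.014,0,0,0,0,0],[1,0.014,0,0,0,0,0]]}}

```text
time_s: 8.5
ee_pos: [0.4794, 0.0909, 0.0104]
eef_rot: [3.142, 0.001, 0.117]
force: [-7.4, -1.7, 4.7]
grip_width: 0.0938
grip_force: 4.2
```

Request:
{"api": "move_arm", "payload": {"increments": [[1,0.014,0,0,0,0,0],[1,0.014,0,0,0,0,0]]}}

```text
time_s: 8.7
ee_pos: [0.4795, 0.0909, 0.0104]
eef_rot: [3.142, 0.004, 0.117]
force: [-19.1, -3.4, 12.2]
grip_width: 0.094
grip_force: 9.5
```

Request:
{"api": "move_arm", "payload": {"increments": [[1,0.014,0,0,0,0,0],[1,0,0,0,0,0,0]]}}

```text
time_s: 8.9
ee_pos: [0.4795, 0.091, 0.0104]
eef_rot: [3.141, 0.006, 0.117]
force: [-20.0, -3.5, 15.2]
grip_width: 0.0942
grip_force: 10.5
```

Request:
{"api": "move_arm", "payload": {"increments": [[1,-0.08,0,0,0,0,0],[1,-0.16,0,0,0,0,0],[1,0,0,-0.6,0,0,0],[1,0,0,-0.7,0,0,0],[1,0,0,-0.5,0,0,0],[1,0.276,-0.468,0,0,0,0],[1,0.276,-0.468,0,0,0,0],[1,0.276,-0.468,0,0,0,0],[1,0.276,-0.468,0,0,0,0],[0.5,0.276,-0.468,0,0,0,-0.14],[0.5,0,0,0,0,0,-0.143],[0.5,0,0,0,0,0,-0.143],[0.5,0,0,0,0,0,-0.143],[0.5,0,0,0,0,0,-0.143],[0.5,0,0,0,0,0,-0.143],[0.5,0,0,0,0,0,-0.143],[0.5,0,0,0,0,0,-0.143],[0.5,0,0,0,0,0,-0.143],[0.5,0,0,0,0,0,-0.143],[0.5,0,0,0,0,0,-0.143]]}}

```text
time_s: 10.9
ee_pos: [0.5248, 0.2141, 0.1007]
eef_rot: [3.14, -0.0, 1.693]
force: [-0.1, 0.1, -0.1]
grip_width: 0.0472
grip_force: 0.0
```

```bash
python3 - <<'E'
from h import *
o=ctrl.get_obs(); print(o["ee_pos"],o["eef_rot"],o["qpos"],o["grip_width"])
p=ctrl.camera("scene");w=ctrl.camera("wrist");cv2.imwrite("pics/s4.png",np.hstack([cv2.resize(p["color"][150:320,170:400],(400,296)),cv2.resize(w["color"],(395,296))]))
E
```

```text
[0.52480941 0.21409545 0.1006714 ] [ 3.14038319e+00 -2.68731771e-04  1.69267449e+00] [3.22711488e-01 4.41573379e-01 1.58423974e+00 2.45720751e-05
 1.11454077e+00 2.00822672e-01] 0.047152366849981094
```

View pics/s4.png

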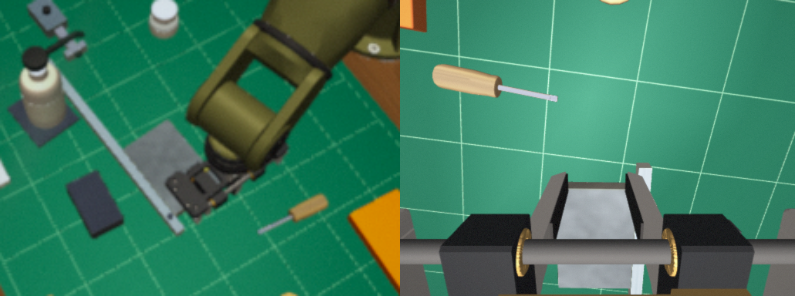

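The wrist view shows the slab's end edge between the fingertips, at about (197,183) in the right half, and the slab lies along the rail. I'll locate that edge.

```bash
python3 - <<'E'
from h import *
from scipy.spatial.transform import Rotation as R
o=ctrl.get_obs(); T=np.eye(4);T[:3,:3]=R.from_euler("xyz",o["eef_rot"]).as_matrix();T[:3,3]=o["ee_pos"]
w=ctrl.camera("wrist");P=T@np.array(w["tool_from_camera"])
v=np.array([-.1168,.9932]);ex=np.array([.9932,.1168]);og=np.array([.613,-.0625])
for px,z in(((212,243),.022),((296,243),.022),((212,238),0.),((310,215),.02),((322,215),.02)):
    q=toworld(w,[px],z,P)[0,:2]; print(px,q.round(4),((q-og)@ex*1e3).round(1),((q-og)@v*1e3).round(1))
q=o["ee_pos"][:2]; print("tcp",(q-og)@ex,(q-og)@v)
E
```

```text
(212, 243) [0.4917 0.1702] -93.3 245.3
(296, 243) [0.5681 0.1793] -16.4 245.4
(212, 238) [0.4892 0.1648] -96.4 240.2
(310, 215) [0.5767 0.207 ] -4.6 271.9
(322, 215) [0.5874 0.2083] 6.2 272.0
tcp -0.05532649741902057 0.28505222072771763
```

Request:
{"api": "move_arm", "payload": {"increments": [[0.5,0,0,0.5,0,0,0],[0.5,0,0,0.6,0,0,0],[0.5,0,0,0.5,0,0,0.005],[0.5,0,0,0.2,0,0,0],[0.5,-0.1,0,0,0,0,0],[0.5,-0.12,0,0,0,0,0],[0.5,-0.12,0,0,0,0,0],[0.5,-0.1,0,0,0,0,0],[0.5,-0.06,0,0,0,0,0],[0.5,-0.04,0,0,0,0,0],[0.5,-0.04,0,0,0,0,0],[0.5,-0.04,0,0,0,0,0],[0.5,-0.04,0,0,0,0,0],[0.5,-0.04,0,0,0,0,0],[0.5,-0.04,0.001,0,0,0,0],[0.5,-0.05,0.001,0,0,0,0],[0.5,-0.06,0.001,0,0,0,0],[0.5,-0.06,0.001,0,0,0,0]]}}

```text
time_s: 12.85
ee_pos: [0.5298, 0.1688, 0.0104]
eef_rot: [-3.141, -0.0, 1.682]
force: [-1.7, 5.4, 0.2]
grip_width: 0.047
grip_force: 2.5
```

Request:
{"api": "move_arm", "payload": {"increments": [[0.5,-0.08,0.001,0,0,0,0],[0.5,-0.08,0.001,0,0,0,0],[0.5,-0.08,0.001,0,0,0,0],[0.5,-0.08,0.001,0,0,0,0],[0.5,-0.08,0.001,0,0,0,0],[0.5,-0.08,0.001,0,0,0,0],[0.5,-0.08,0.001,0,0,0,0],[0.5,-0.08,0.001,0,0,0,0],[0.5,-0.08,0.001,0,0,0,0],[0.5,-0.08,0.001,0,0,0,0],[0.5,-0.08,0.001,0,0,0,0],[0.5,-0.08,0.001,0,0,0,0],[0.5,-0.08,0.001,0,0,0,0],[0.5,-0.08,0.001,0,0,0,0],[0.5,-0.08,0.001,0,0,0,0],[0.5,-0.08,0.001,0,0,0,0],[0.5,-0.08,0.001,0,0,0,0],[0.5,-0.08,0.001,0,0,0,0],[0.5,-0.08,0.001,0,0,0,0],[0.5,-0.08,0.001,0,0,0,0]]}}

```text
time_s: 14.85
ee_pos: [0.5392, 0.0896, 0.0104]
eef_rot: [-3.14, -0.001, 1.682]
force: [-5.3, 6.3, 2.8]
grip_width: 0.0471
grip_force: 3.9
```

Request:
{"api": "move_arm", "payload": {"increments": [[0.5,-0.08,0.001,0,0,0,0],[0.5,-0.08,0.001,0,0,0,0],[0.5,-0.08,0.001,0,0,0,0],[0.5,-0.08,0.001,0,0,0,0],[0.5,-0.08,0.001,0,0,0,0],[0.5,-0.08,0.001,0,0,0,0],[0.5,-0.08,0.001,0,0,0,0],[0.5,-0.08,0.001,0,0,0,0],[0.5,-0.08,0.001,0,0,0,0],[0.5,-0.08,0.001,0,0,0,0],[0.5,-0.08,0.001,0,0,0,0],[0.5,-0.08,0.001,0,0,0,0],[0.5,-0.08,0.001,0,0,0,0],[0.5,-0.08,0.001,0,0,0,0],[0.5,-0.08,0.001,0,0,0,0]]}}

```text
time_s: 16.35
ee_pos: [0.5463, 0.0302, 0.0104]
eef_rot: [-3.14, -0.001, 1.682]
force: [-6.5, 8.9, 5.7]
grip_width: 0.0467
grip_force: 4.8
```

```bash
python3 - <<'E'
from h import *
o=ctrl.get_obs(); print(o["ee_pos"],o["eef_rot"],o["force"])
v=np.array([-.1168,.9932]);ex=np.array([.9932,.1168]);og=np.array([.613,-.0625]);q=o["ee_pos"][:2]; print("tcp",(q-og)@ex,(q-og)@v)
p=ctrl.camera("scene");cv2.imwrite("pics/s5.png",cv2.resize(p["color"][120:270,150:350],None,fx=4,fy=4))
E
```

```text
[0.54631887 0.03021578 0.01039532] [-3.13962482e+00 -1.02776746e-03  1.68197536e+00] [-6.53141296  8.85129494  5.65626074]
tcp -0.05539849608835169 0.09987366512747262
```

View pics/s5.png

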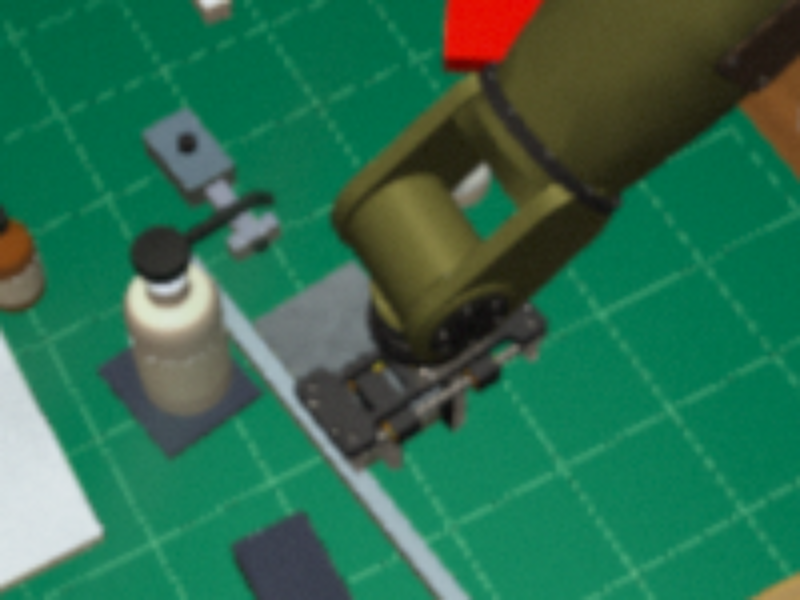

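Request:
{"api": "move_arm", "payload": {"increments": [[0.5,-0.08,0,0,0,0,0],[0.5,-0.08,0,0,0,0,0],[0.5,-0.08,0,0,0,0,0],[0.5,-0.08,0,0,0,0,0],[0.5,-0.08,0,0,0,0,0],[0.5,-0.08,0,0,0,0,0],[0.5,-0.08,0,0,0,0,0],[0.5,-0.08,0,0,0,0,0],[0.5,-0.08,0,0,0,0,0],[0.5,-0.08,0,0,0,0,0],[0.5,-0.06,0,0,0,0,0],[0.5,-0.06,0,0,0,0,0],[0.5,-0.04,0,0,0,0,0],[0.5,-0.04,0,0,0,0,0]]}}

```text
time_s: 17.8
ee_pos: [0.5523, -0.0198, 0.0104]
eef_rot: [-3.141, -0.0, 1.682]
force: [-1.9, 5.0, 1.1]
grip_width: 0.0472
grip_force: 2.9
```

Request:
{"api": "move_arm", "payload": {"increments": [[0.5,-0.03,0,0,0,0,0],[0.5,-0.03,0,0,0,0,0]]}}

```text
time_s: 18.0
ee_pos: [0.5526, -0.0228, 0.0104]
eef_rot: [-3.141, -0.0, 1.682]
force: [-1.7, 5.9, 1.0]
grip_width: 0.0473
grip_force: 2.8
```

Request:
{"api": "move_arm", "payload": {"increments": [[0.5,-0.02,0,0,0,0,0],[0.5,-0.02,0,0,0,0,0]]}}

```text
time_s: 18.2
ee_pos: [0.5528, -0.0248, 0.0104]
eef_rot: [-3.141, -0.0, 1.682]
force: [-2.2, 5.2, 2.1]
grip_width: 0.0468
grip_force: 2.8
```

Request:
{"api": "move_arm", "payload": {"increments": [[0.5,-0.02,0,0,0,0,0],[0.5,-0.02,0,0,0,0,0]]}}

```text
time_s: 18.4
ee_pos: [0.5531, -0.0267, 0.0104]
eef_rot: [-3.141, -0.0, 1.682]
force: [-2.7, 6.5, 1.6]
grip_width: 0.0469
grip_force: 3.3
```

Request:
{"api": "move_arm", "payload": {"increments": [[0.5,-0.02,0,0,0,0,0],[0.5,-0.02,0,0,0,0,0]]}}

```text
time_s: 18.6
ee_pos: [0.5533, -0.0286, 0.0104]
eef_rot: [-3.141, -0.001, 1.682]
force: [-2.1, 6.1, 1.7]
grip_width: 0.0471
grip_force: 3.4
```

Request:
{"api": "move_arm", "payload": {"increments": [[0.5,-0.02,0,0,0,0,0],[0.5,-0.02,0,0,0,0,0]]}}

```text
time_s: 18.8
ee_pos: [0.5535, -0.0305, 0.0104]
eef_rot: [-3.141, -0.001, 1.682]
force: [-1.7, 6.9, 1.6]
grip_width: 0.0473
grip_force: 3.6
```

Request:
{"api": "move_arm", "payload": {"increments": [[0.5,-0.014,0,0,0,0,0],[0.5,-0.014,0,0,0,0,0]]}}

```text
time_s: 19.0
ee_pos: [0.5537, -0.0319, 0.0104]
eef_rot: [-3.141, -0.001, 1.682]
force: [-1.8, 7.1, 1.4]
grip_width: 0.0468
grip_force: 3.7
```

Request:
{"api": "move_arm", "payload": {"increments": [[0.5,-0.014,0,0,0,0,0],[0.5,-0.014,0,0,0,0,0]]}}

```text
time_s: 19.2
ee_pos: [0.5537, -0.0326, 0.0104]
eef_rot: [-3.141, -0.002, 1.682]
force: [-3.7, 16.8, 3.7]
grip_width: 0.0467
grip_force: 8.5
```

Request:
{"api": "move_arm", "payload": {"increments": [[0.5,-0.014,0,0,0,0,0],[0.5,-0.014,0,0,0,0,0]]}}

```text
time_s: 19.4
ee_pos: [0.5538, -0.0327, 0.0104]
eef_rot: [-3.14, -0.004, 1.682]
force: [-3.0, 26.4, 5.3]
grip_width: 0.0468
grip_force: 13.4
```

Request:
{"api": "move_arm", "payload": {"increments": [[0.5,-0.014,0,0,0,0,0],[0.5,-0.01,0,0,0,0,0]]}}

```text
time_s: 19.6
ee_pos: [0.5537, -0.0328, 0.0104]
eef_rot: [-3.14, -0.005, 1.682]
force: [-4.8, 33.7, 7.4]
grip_width: 0.0467
grip_force: 17.1
```

Request:
{"api": "move_arm", "payload": {"increments": [[0.5,-0.01,0,0,0,0,0],[0.5,-0.01,0,0,0,0,0]]}}

```text
time_s: 19.8
ee_pos: [0.5537, -0.0329, 0.0104]
eef_rot: [-3.14, -0.006, 1.682]
force: [-5.8, 41.6, 9.1]
grip_width: 0.047
grip_force: 20.6
```

Request:
{"api": "move_arm", "payload": {"increments": [[0.5,0.03,0,0,0,0,0],[0.5,0.03,0,0,0,0,0],[0.5,0.04,0,0,0,0,0],[0.5,0.2,0,0,0,0,0],[0.5,0.5,0,0,0,0,0],[0.5,0.5,0,0,0,0,0],[0.5,0,0,-0.6,0,0,0],[0.5,0,0,-0.8,0,0,0],[0.5,0,0,-0.8,0,0,0],[0,0,0,-0.8,0,0,0],[0,0,0,-0.8,0,0,0],[0,0,0,-0.4,0,0,0],[0,0,0,0,0,0,0]]}}

```text
time_s: 21.1
ee_pos: [0.5484, 0.0275, 0.2235]
eef_rot: [3.136, 0.001, 1.682]
force: [-0.4, 0.2, -0.2]
grip_width: 0.0186
grip_force: 0.0
```

```bash
python3 - <<'E'
from h import *
o=ctrl.get_obs(); print(o["ee_pos"],o["eef_rot"],o["force"])
p=ctrl.camera("scene");t=ctrl.camera("top");w=ctrl.camera("wrist")
a=cv2.resize(p["color"][120:250,150:320],(390,298)); b=cv2.resize(t["color"][110:240,190:360],(390,298)); c=cv2.resize(w["color"],(390,293))
cv2.imwrite("pics/s6.png",np.vstack([np.hstack([a,b]),np.hstack([c,c*0])]))
E
```

```text
[0.54837792 0.02749397 0.22345709] [3.13636778e+00 1.14800894e-03 1.68153869e+00] [-0.36923692  0.22481865 -0.17372795]
```

View pics/s6.png

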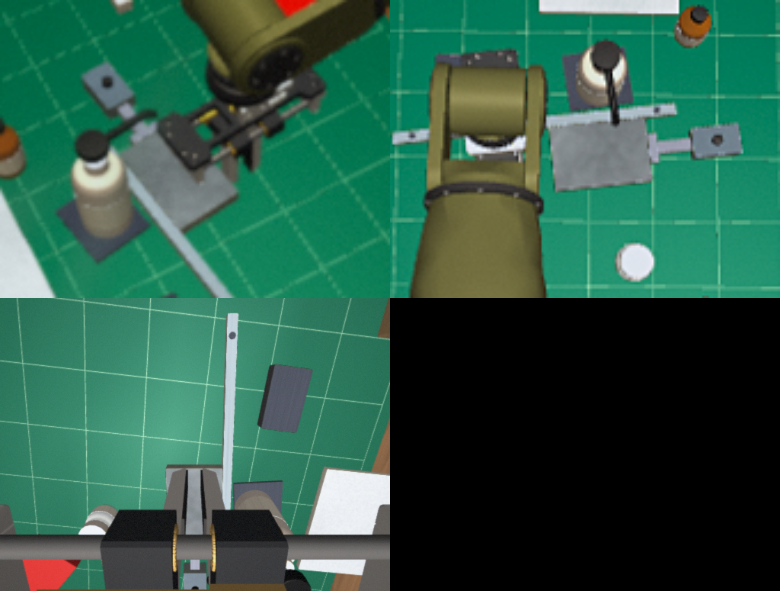

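Top view: the slab's end is on the foot at (652,147) and it lies along the rail, but whether it is flush is hard to judge at this scale. I'll move to its robot side to look at the rail interface and nudge it if needed.

Request:
{"api": "move_arm", "payload": {"increments": [[0,0,-0.366,0,0,0,0],[0,0,-0.366,0,0,0,0],[0,0,-0.366,0,0,0,0],[0,0,-0.366,0,0,0,0.12],[0,-0.2,-0.366,0,0,0,0.0],[0,-0.576,0,0,0,0,0],[0,-0.576,0,0,0,0,0],[0,-0.576,0,0,0,0,0],[0,-0.576,0,0,0,0,0.0],[0,-0.376,0,0,0,0,0.045],[0,0,0,0,0,0,0.14],[0,0,0,0,0,0,0.14],[0,0,0,0,0,0,0.14],[0,0,0,0,0,0,0.14],[0,0,0,0,0,0,0.14],[0,0,0,0,0,0,0.14],[0,0,0,0,0,0,0.14],[0,0,0,0,0,0,0.14],[0,0,0,0,0,0,0.14],[0,0,0,0,0,0,0.14]]}}

```text
time_s: 23.25
ee_pos: [0.4546, -0.1243, 0.2188]
eef_rot: [-3.141, 0.002, 0.111]
force: [-0.5, 0.0, -0.8]
grip_width: 0.0002
grip_force: 0.0
```

```bash
python3 - <<'E'
from h import *
o=ctrl.get_obs(); print(o["ee_pos"],o["eef_rot"],o["force"])
v=np.array([-.1168,.9932]);ex=np.array([.9932,.1168]);og=np.array([.613,-.0625]);q=o["ee_pos"][:2]; print("tcp",(q-og)@ex,(q-og)@v)
w=ctrl.camera("wrist");cv2.imwrite("pics/s7.png",cv2.resize(w["color"],(800,600),interpolation=cv2.INTER_CUBIC))
E
```

```text
[ 0.45456541 -0.12427042  0.21880884] [-3.14055398e+00  2.46315919e-03  1.10846089e-01] [-0.52183985  0.03355905 -0.762307  ]
tcp -0.16457202293684026 -0.04284522080103403
```

View pics/s7.png

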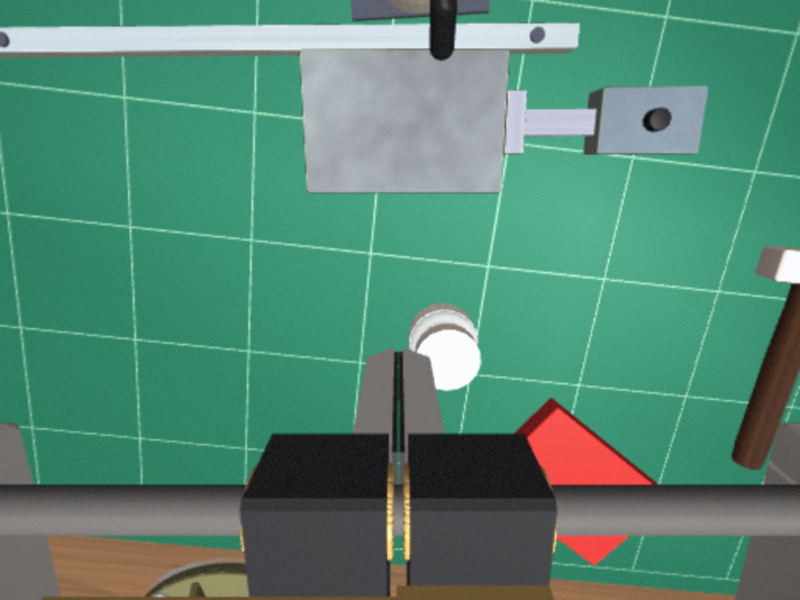

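```bash
python3 - <<'E'
from h import *
from scipy.spatial.transform import Rotation as R
o=ctrl.get_obs(); T=np.eye(4);T[:3,:3]=R.from_euler("xyz",o["eef_rot"]).as_matrix();T[:3,3]=o["ee_pos"]
w=ctrl.camera("wrist");P=T@np.array(w["tool_from_camera"])
g=np.mean([ctrl.camera("wrist")["color"].astype(float) for _ in range(4)],0).mean(2)
for c in (130,170,185,200,215,230,245,260,330,350): print(c,g[12:42,c].round().astype(int).tolist())
ed=lambda c,a,b: a+0.5+np.argmin(np.diff(g[a:b,c]))
v=np.array([-.1168,.9932]);ex=np.array([.9932,.1168]);og=np.array([.613,-.0625])
print("foot row", g[75,305:345].round().astype(int).tolist())
def sub(c,a,b):
    d=-np.diff(g[a:b,c]); d[d<0]=0; i=d.argmax(); s=slice(max(i-1,0),i+2); return a+.5+(np.arange(len(d))[s]*d[s]).sum()/d[s].sum()
rc=list(range(30,185,12))+[330,335,352,358]; q=toworld(w,[(c,sub(c,15,38)) for c in rc],.02,P)[:,:2]
sc=list(range(200,270,8)); qs=toworld(w,[(c,sub(c,20,40)) for c in sc],.022,P)[:,:2]
for n,a in(("rail",q),("slab",qs)): print(n,np.c_[(a-og)@ex*1e3,(a-og)@v*1e3].round(1).tolist())
E
```

```text
130 [104, 102, 104, 125, 210, 222, 221, 222, 224, 224, 222, 220, 217, 220, 223, 224, 225, 223, 219, 182, 126, 107, 106, 107, 105, 107, 106, 105, 106, 105]
170 [106, 104, 105, 128, 215, 224, 224, 223, 225, 226, 224, 220, 217, 218, 221, 226, 229, 228, 224, 195, 132, 111, 107, 107, 108, 107, 107, 109, 109, 107]
185 [107, 108, 108, 128, 215, 225, 224, 224, 226, 226, 224, 220, 218, 219, 221, 225, 229, 229, 226, 200, 135, 111, 109, 107, 109, 109, 109, 111, 112, 111]
200 [108, 110, 110, 131, 213, 225, 225, 224, 226, 225, 224, 221, 218, 219, 221, 225, 228, 230, 225, 186, 179, 180, 180, 178, 179, 177, 176, 177, 174, 176]
215 [110, 110, 109, 121, 205, 223, 225, 226, 225, 225, 225, 221, 218, 219, 221, 225, 229, 231, 227, 197, 185, 180, 180, 180, 180, 180, 180, 181, 182, 182]
230 [74, 74, 106, 129, 206, 223, 226, 226, 224, 225, 225, 223, 220, 221, 222, 226, 229, 230, 227, 197, 180, 173, 170, 169, 169, 167, 167, 164, 164, 164]
245 [72, 101, 112, 132, 211, 224, 225, 226, 224, 225, 225, 225, 221, 221, 223, 226, 229, 230, 228, 203, 166, 162, 163, 164, 165, 166, 166, 165, 166, 166]
260 [95, 109, 112,
[... 351 characters left out ...]
218, 219, 220, 222, 221, 221, 220, 218, 196, 136, 108, 106, 108, 114, 113, 114, 114, 114, 114]
foot row [163, 164, 165, 166, 168, 168, 168, 169, 171, 170, 172, 171, 172, 172, 170, 169, 170, 170, 162, 120, 207, 210, 210, 209, 208, 207, 206, 205, 208, 211, 213, 210, 205, 204, 203, 203, 203, 203, 203, 203]
rail [[-1.2, 206.4], [-1.3, 193.0], [-1.6, 179.6], [-1.8, 166.3], [-2.0, 152.9], [-2.4, 139.6], [-2.6, 126.2], [-2.8, 112.9], [-3.1, 99.5], [-3.4, 86.2], [-3.6, 72.8], [-3.8, 59.4], [-4.1, 46.1], [-6.6, -127.5], [-6.7, -133.1], [-6.9, -152.0], [-7.0, -158.7]]
slab [[-4.0, 16.8], [-4.1, 7.9], [-4.4, -0.9], [-4.7, -9.8], [-4.8, -18.6], [-5.2, -27.5], [-5.4, -36.3], [-5.6, -45.2], [-5.8, -54.0]]
```

The edge profiles suggest the slab is turned about 0.5° off, with a sub-millimetre gap at the foot end. I'll nudge it near that end with closed fingers.

Request:
{"api": "move_arm", "payload": {"increments": [[0,0.25,0.27,0.4,0,0,0],[0,0.25,0.27,0.7,0,0,0],[0,0,0,0.8,0,0,0],[0,0,0,0.8,0,0,0],[0,0,0,0.8,0,0,0],[0,0,0,0.5,0,0,0],[0,0,0,0.16,0,0,0],[0,0.1,0,0,0,0,0],[0,0.1,0,0,0,0,0],[0,0.08,0,0,0,0,0],[0,0.06,0,0,0,0,0],[0,0.04,0,0,0,0,0]]}}

```text
time_s: 24.75
ee_pos: [0.5026, -0.1461, 0.0131]
eef_rot: [3.141, -0.001, 0.117]
force: [-0.0, -0.6, -0.1]
grip_width: 0.0003
grip_force: 0.0
```

Request:
{"api": "move_arm", "payload": {"increments": [[0,0.02,0,0,0,0,0],[0,0.02,0,0,0,0,0],[0,0.02,0,0,0,0,0]]}}

```text
time_s: 25.05
ee_pos: [0.5049, -0.1457, 0.0125]
eef_rot: [-3.142, 0.0, 0.117]
force: [-0.4, 0.1, 0.1]
grip_width: 0.0005
grip_force: 0.0
```

Request:
{"api": "move_arm", "payload": {"increments": [[0,0.016,0,0,0,0,0],[0,0.016,0,0,0,0,0]]}}

```text
time_s: 25.25
ee_pos: [0.5066, -0.1456, 0.0124]
eef_rot: [-3.142, 0.0, 0.117]
force: [-0.3, 1.1, -1.0]
grip_width: 0.0005
grip_force: 0.0
```

Request:
{"api": "move_arm", "payload": {"increments": [[0,0.016,0,0,0,0,0],[0,0.012,0,0,0,0,0]]}}

```text
time_s: 25.45
ee_pos: [0.5069, -0.1455, 0.0124]
eef_rot: [-3.141, 0.002, 0.117]
force: [-11.0, -2.7, 8.5]
grip_width: 0.0007
grip_force: 5.3
```

Request:
{"api": "move_arm", "payload": {"increments": [[0,0.012,0,0,0,0,0],[0,0.012,0,0,0,0,0]]}}

```text
time_s: 25.65
ee_pos: [0.5074, -0.1455, 0.0124]
eef_rot: [-3.141, 0.004, 0.117]
force: [-16.6, -3.7, 12.4]
grip_width: 0.0006
grip_force: 8.8
```

Request:
{"api": "move_arm", "payload": {"increments": [[0,0.012,0,0,0,0,0],[0,0.012,0,0,0,0,0]]}}

```text
time_s: 25.85
ee_pos: [0.5075, -0.1455, 0.0123]
eef_rot: [-3.141, 0.007, 0.117]
force: [-25.6, -5.3, 19.0]
grip_width: 0.001
grip_force: 13.4
```

Request:
{"api": "move_arm", "payload": {"increments": [[0,-0.03,0,0,0,0,0],[0,-0.03,0,0,0,0,0],[0,-0.2,0,0,0,0,0],[0,-0.4,0,0,0,0,0],[0,0,0,-0.6,0,0,0],[0,0,0,-0.8,0,0,0],[0,0,0,-0.8,0,0,0],[0,0,0,-0.8,0,0,0],[0,0,0,-0.8,0,0,0],[0,0,0,-0.5,0,0,0],[0,0,0,0,0,0,0],[0,0,0,0,0,0,0]]}}

```text
time_s: 27.05
ee_pos: [0.4771, -0.1489, 0.2271]
eef_rot: [3.142, -0.0, 0.117]
force: [-0.0, -0.1, 0.3]
grip_width: 0.0006
grip_force: 0.0
```

```bash
cat > e.py <<'E'
from h import *
from scipy.spatial.transform import Rotation as R
o=ctrl.get_obs(); print(o["ee_pos"],o["eef_rot"]); T=np.eye(4);T[:3,:3]=R.from_euler("xyz",o["eef_rot"]).as_matrix();T[:3,3]=o["ee_pos"]
ws=[ctrl.camera("wrist") for _ in range(4)]; w=ws[-1];P=T@np.array(w["tool_from_camera"])
g=np.mean([a["color"].astype(float) for a in ws],0).mean(2)
v=np.array([-.1168,.9932]);ex=np.array([.9932,.1168]);og=np.array([.613,-.0625])
px=lambda x,y,z: topix(dict(pose=P,K=w["K"],distortion=w["distortion"]),[[*(og+x*ex+y*v),z]])[0]
def edge(y,z): # sub-pixel: half level between the two sides along column
    c,r=px(-.006,y,z); c=int(round(c)); r=int(r)
    col=g[:,c-1:c+2].mean(1); k=np.arange(max(r-8,0),r+9); d=-np.diff(col[k]); i=d.argmax()
    hi=col[k[i]-2]; lo=col[k[i]+3]; h=(hi+lo)/2; j=k[i]-2
    while col[j+1]>h: j+=1
    rr=j+(col[j]-h)/(col[j]-col[j+1]); q=toworld(w,[(c,rr)],z,P)[0,:2]-og
    return (q@ex*1e3).round(2),(q@v*1e3).round(1),(hi-lo).round()
print("rail",[edge(y,.02) for y in(.16,.12,.08,.05,.04,-.13,-.14,-.15)])
print("slab",[edge(y,.022) for y in(.02,.01,0,-.01,-.02,-.03,-.04,-.09,-.1,-.11)])
for x in(-.045,-.06,-.075):
    c,r=px(x,-.122,.022); r=int(round(r)); c=int(c); print("foot",x,c,r,g[r,c-10:c+11].round().astype(int).tolist())
E
python3 e.py
```

```text
[ 0.47712829 -0.14890848  0.22707438] [ 3.14154493e+00 -2.07056720e-04  1.16794271e-01]
rail [(np.float64(-4.6), np.float64(160.1), np.float64(117.0)), (np.float64(-4.48), np.float64(119.5), np.float64(119.0)), (np.float64(-4.41), np.float64(80.2), np.float64(122.0)), (np.float64(-4.35), np.float64(50.1), np.float64(122.0)), (np.float64(-4.34), np.float64(39.7), np.float64(121.0)), (np.float64(-3.88), np.float64(-130.4), np.float64(106.0)), (np.float64(-4.03), np.float64(-139.6), np.float64(94.0)), (np.float64(-3.87), np.float64(-150.0), np.float64(106.0))]
slab [(np.float64(-3.92), np.float64(19.5), np.float64(50.0)), (np.float64(-3.91), np.float64(10.3), np.float64(48.0)), (np.float64(-3.94), np.float64(-0.0), np.float64(53.0)), (np.float64(-3.97), np.float64(-10.4), np.float64(58.0)), (np.float64(-3.89), np.float64(-19.6), np.float64(59.0)), (np.float64(-3.95), np.float64(-29.9), np.float64(66.0)), (np.float64(-3.95), np.float64(-40.3), np.float64(70.0)), (np.float64(-3.96), np.float64(-89.7), np.float64(78.0)), (np.float64(-3.93), np.float64(-100.1), np.float64(74.0)), (np.float64(-3.89), np.float64(-110.5), np.float64(70.0))]
foot -0.045 299 88 [167, 168, 169, 171, 171, 171, 171, 171, 171, 164, 120, 209, 212, 211, 209, 207, 206, 206, 207, 209, 215]
foot -0.06 299 102 [172, 172, 171, 171, 171, 172, 171, 169, 165, 136, 180, 209, 212, 211, 209, 207, 209, 207, 207, 212, 214]
foot -0.075 298 114 [170, 170, 169, 170, 170, 171, 171, 173, 172, 172, 124, 207, 211, 213, 209, 207, 207, 204, 206, 208, 211]
```

The slab edge is now parallel to the rail to about 0.1°, and the seam at the foot is unchanged. Next, the pump.

Request:
{"api": "move_arm", "payload": {"increments": [[0,0.3,-0.04,0,0,0,0],[0,0.5,-0.04,0,0,0,0],[0,0.6,-0.04,0,0,0,0],[0,0.6,-0.04,0,0,0,0],[0,0.6,-0.04,0,0,0,0],[0,0.6,-0.04,0,0,0,0],[0,0.5,-0.04,0,0,0,0],[0,0.28,-0.02,0,0,0,0],[0,0,0,0.2,0,0,0],[0,0,0,0.2,0,0,0],[0,0,0,0.14,0,0,0],[0,0,0,0,0,0,0]]}}

```text
time_s: 28.45
ee_pos: [0.6724, -0.111, 0.199]
eef_rot: [-3.141, 0.002, 0.116]
force: [1.7, 0.1, 0.3]
grip_width: 0.0005
grip_force: 0.0
```

```bash
python3 - <<'E'
from h import *
p=ctrl.camera("scene");t=ctrl.camera("top");w=ctrl.camera("wrist")
a=cv2.resize(p["color"][120:250,130:300],(390,298)); b=cv2.resize(t["color"][100:200,220:350],(390,300))[:298]; c=cv2.resize(w["color"],(390,293))
cv2.imwrite("pics/s8.png",np.vstack([np.hstack([a,b]),np.hstack([c,c*0])]))
E
```

```text
(no output)
```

View pics/s8.png

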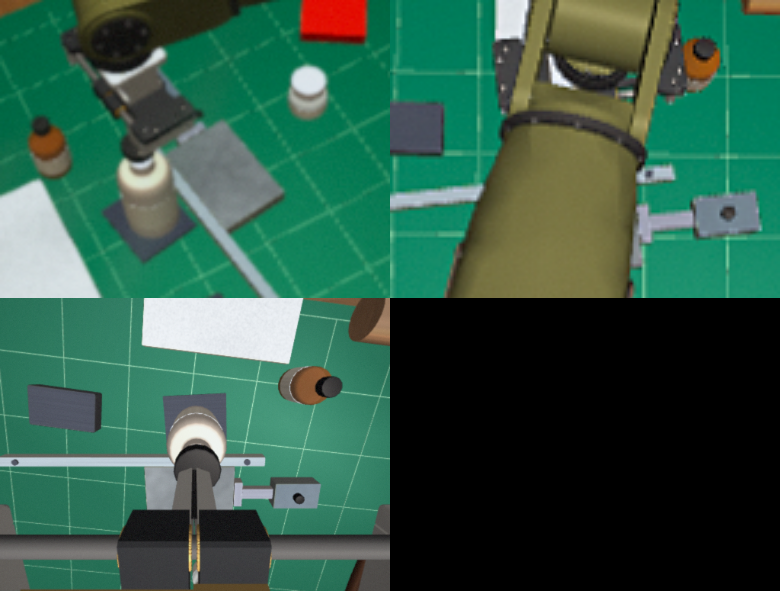

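The fingertips are centred on the pump head, at (195,468) in the wrist part. Pressing now.

Request:
{"api": "move_arm", "payload": {"increments": [[0,0,0,0.06,0,0,0],[0,0,0,0.06,0,0,0],[0,0,0,0.04,0,0,0],[0,0,0,0.04,0,0,0],[0,0,0,0.04,0,0,0],[0,0,0,0.04,0,0,0],[0,0,0,0.04,0,0,0],[0,0,0,0.04,0,0,0]]}}

```text
time_s: 29.4
ee_pos: [0.6734, -0.1109, 0.1828]
eef_rot: [3.141, -0.0, 0.117]
force: [-3.2, 0.6, 7.0]
grip_width: 0.0005
grip_force: 3.4
```

Request:
{"api": "move_arm", "payload": {"increments": [[0,0,0,0.03,0,0,0],[0,0,0,0.03,0,0,0]]}}

```text
time_s: 29.6
ee_pos: [0.6734, -0.1109, 0.18]
eef_rot: [3.141, -0.001, 0.117]
force: [-3.3, 0.6, 8.5]
grip_width: 0.0006
grip_force: 4.0
```

Request:
{"api": "move_arm", "payload": {"increments": [[0,0,0,0.02,0,0,0],[0,0,0,0.02,0,0,0]]}}

```text
time_s: 29.8
ee_pos: [0.6735, -0.1109, 0.1782]
eef_rot: [3.141, -0.001, 0.117]
force: [-4.8, 1.6, 13.9]
grip_width: 0.0003
grip_force: 7.5
```

Request:
{"api": "move_arm", "payload": {"increments": [[0,0,0,0.01,0,0,0],[0,0,0,0.005,0,0,0],[0,0,0,0,0,0,0]]}}

```text
time_s: 30.1
ee_pos: [0.6735, -0.1109, 0.1782]
eef_rot: [3.141, -0.001, 0.117]
force: [-5.8, 1.1, 13.5]
grip_width: 0.0004
grip_force: 6.5
```

Request:
{"api": "move_arm", "payload": {"increments": [[0,0,0,-0.05,0,0,0],[0,0,0,-0.1,0,0,0],[0,0,0,-0.1,0,0,0],[0,0,0,-0.15,0,0,0],[0,0,0,-0.3,0,0,0],[0,0,0,-0.4,0,0,0],[0,0,0,-0.2,0,0,0],[0,-0.5,0,0,0,0,0],[0,-0.6,0,0,0,0,0],[0,-0.6,0,0,0,0,0],[0,-0.6,0,0,0,0,0],[0,-0.6,0,0.0,0,0,0],[0,-0.6,0.3,0.1,0,0,0],[0,-0.48,0.3,0.2,0,0,0],[0,0,0,0,0,0,0],[0,0,0,0,0,0,0]]}}

```text
time_s: 31.7
ee_pos: [0.4794, -0.1641, 0.2272]
eef_rot: [3.141, -0.001, 0.116]
force: [0.6, 0.0, 0.4]
grip_width: 0.0006
grip_force: 0.0
```

```bash
python3 e.py
```

```text
[ 0.4793594  -0.16408349  0.22719263] [ 3.14137727e+00 -6.55041421e-04  1.15823271e-01]
rail [(np.float64(-5.06), np.float64(160.0), np.float64(117.0)), (np.float64(-5.07), np.float64(119.4), np.float64(120.0)), (np.float64(-5.07), np.float64(80.0), np.float64(122.0)), (np.float64(-5.08), np.float64(49.8), np.float64(123.0)), (np.float64(-5.08), np.float64(39.4), np.float64(123.0)), (np.float64(-5.0), np.float64(-129.7), np.float64(112.0)), (np.float64(-5.19), np.float64(-140.2), np.float64(82.0)), (np.float64(-4.99), np.float64(-149.4), np.float64(111.0))]
slab [(np.float64(-4.93), np.float64(20.3), np.float64(50.0)), (np.float64(-4.93), np.float64(9.9), np.float64(48.0)), (np.float64(-4.98), np.float64(-0.4), np.float64(54.0)), (np.float64(-5.02), np.float64(-9.7), np.float64(59.0)), (np.float64(-5.04), np.float64(-20.0), np.float64(60.0)), (np.float64(-5.03), np.float64(-30.4), np.float64(65.0)), (np.float64(-7.17), np.float64(-39.5), np.float64(-6.0)), (np.float64(-5.2), np.float64(-90.3), np.float64(77.0)), (np.float64(-5.19), np.float64(-99.5), np.float64(74.0)), (np.float64(-5.17), np.float64(-109.9), np.float64(70.0))]
foot -0.045 286 89 [166, 167, 169, 169, 171, 170, 171, 171, 172, 167, 129, 205, 212, 210, 208, 208, 208, 207, 206, 210, 213]
foot -0.06 286 102 [171, 171, 171, 171, 171, 170, 170, 170, 168, 155, 158, 206, 211, 210, 210, 208, 206, 206, 207, 211, 212]
foot -0.075 285 115 [169, 169, 169, 170, 169, 168, 170, 170, 172, 167, 134, 194, 211, 213, 211, 209, 207, 206, 206, 209, 213]
```

```bash
python3 -c "
from station import ctrl
print(ctrl.hand_in())"
```

```text
the job is handed in; nothing more can be done
None
```

The slab lies flush along the rail with its end against the foot, and the pump was pressed all the way down and released. The job was handed in at about 32 s; the final push against the foot briefly reached 42 N at the wrist.

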